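# Fill the walnut jar from the tilt-out bin

## Task

Slide the caddy with the funnel jar along the shelf, without lifting it, until its funnel stands just in front of and below the pouring lip of the orange tilt-out bin. Then tip the bin by its bail bar so that all five walnuts go through the funnel into the jar, without touching the nuts, and push the bin fully closed again. Leave the jar standing upright there, and the other kitchen things undisturbed.

Things in the scene. Friction and masses are not known exactly. Their poses are not given: they have to be found in the camera images.
- stand: Grey plastic stand fixed to the shelf, 174 long (x), 150 wide (y), two posts 187 mm high carrying the orange bin between them. Origin on the shelf surface straight below the bin's pivot axis. Its -x axis is the direction in which the bin pours (its open front), z up.
- bin_pivot (a point): Point on the bin's pivot axis, midway between the posts, 170 mm above the shelf. The pivot axis is the stand's y axis.
- bin (a joint): Tilt of the orange plastic bin: 0 = closed (level), up to 1.25 rad = fully tipped to stand -x. Stiff, stays where left. Nuts roll out from about 0.6 rad. Bin 176 long, 108 wide, open top, floor 45 mm below the pivot; its front is a 29 degree ramp up to the pouring lip, 20 mm in front of the pivot (stand x = -20 mm) and level with it when closed.
- bail_bar (a point): Middle of the steel bail bar fixed across the bin's top: round, 12 mm thick, 116 long, parallel to the pivot axis, 130 mm from it. Closed: 73 mm behind the pivot (stand +x) and 107 above it; fully tipped: 79 in front, 104 above. Pushed to stand -x it tips the bin (about 6 N), pushed back it closes it. Turns with the bin.
- pour_point (a point): Fixed point 65 mm in front of the pivot (45 mm in front of the lip), 135 mm above the shelf: where the centre of the funnel's mouth belongs for pouring.
- caddy: Loose wooden caddy, 0.55 kg: base board 205 x 90 x 8 mm with a clear jar (outside diameter 77, inside 69, top 88 mm up), a wide aluminium funnel fixed on the jar (rim diameter 140, 135 mm up, walls 4), and an upright wooden grip. Origin on the board's underside below the jar's axis; the board reaches from x = -160 to +45, the grip on its -x side; z up.
- funnel_mouth (a point): Centre of the funnel's rim, on the jar's axis, 135 mm above the caddy's underside.
- jar_floor (a point): Centre of the jar's inner floor, on its axis, 13 mm above the caddy's underside.
- caddy_grip (a point): Point to hold or push on the caddy's upright grip, 125 mm from the jar's axis, 80 mm up. The grip is a wooden slab 50 mm long (caddy x), 14 mm thick (caddy y), its top 102 mm above the shelf.
- walnut0: Walnut, 29 to 32 mm across, 14 g, lying in the bin at the start; origin at its centre.
- walnut1: Walnut, 29 to 32 mm across, 14 g, lying in the bin at the start; origin at its centre.
- walnut2: Walnut, 29 to 32 mm across, 14 g, lying in the bin at the start; origin at its centre.
- walnut3: Walnut, 29 to 32 mm across, 14 g, lying in the bin at the start; origin at its centre.
- walnut4: Walnut, 29 to 32 mm across, 14 g, lying in the bin at the start; origin at its centre.
- jug: Bystander: white ceramic jug, 120 mm diameter, 165 high, handle 92 mm out to its +y; origin under its centre.
- tumbler0: Bystander: short glass tumbler, 72 mm diameter, 85 high; origin under its centre.
- tumbler1: Bystander: short glass tumbler, 72 mm diameter, 85 high; origin under its centre.
- tea_tin: Bystander: aluminium tea tin, 78 x 98 x 152 mm; origin under its centre.
- bowl: Bystander: blue ceramic bowl, 130 mm diameter, 55 high; origin under its centre.
- spoon: Bystander: steel spoon lying flat, 190 mm long along its x; origin under its middle.
There are look-alikes about, which are no part of the job. Leave any red look-alike of the caddy alone.

How it is judged:
By the outcome, as a careful person would: the job done as asked, in the order asked, and still so for the second after the job is handed in, with the robot touching nothing.
It also fails if it takes over 72 s, if anything falls off the work surface, if the arm or the gripper's body presses on something with over 40 N, if the wrist force passes 120 N, or if a joint passes its speed limit or range.

## Robot

A 6-joint arm with a two-finger parallel gripper is mounted at the origin on the work surface. World frame = base frame: x ahead of the robot, y to its left, z up, the work surface at z = 0. Lengths are in mm, angles in degrees, forces in N, time in s.
With the tool pointing down it reaches from about 225 to 875 mm from the base axis. Payload 3.4 kg.
Tool frame: the origin (TCP) lies at the very end of the fingers, on their centre line; the grasp point (between the pads) lies manip.pinch_z behind it (manip.pinch_z is the distance from the TCP to the grasp point, in mm); z points along the fingers, y is the line along which they close (so a half turn about z gives the same grasp; the last joint's range is limited). The gripper opens to 85 mm and grips with 20 to 120 N. Pads are 22 mm wide; open, the fingers measure 114 mm over their backs; the gripper's body (76 mm by 85 mm) begins 54 mm behind the grasp point. The pads swing forward as they close: fully open they stand 13 mm farther back than shut.
Start: joints at [63.484, 15.808, 86.224, -0, 77.962, -6.933], TCP at [192.748, 541.766, 231.328] pointing down, gripper open.
Joint ranges: [-165.64, 165.64], [-43.16, 119.46], [12.63, 154.43], [-67.54, 247.53], [6.08, 155.33], [-154.97, 154.97]. Speed limits (degrees/s): [147.25, 147.25, 180, 180, 180, 180].

## Interface

Orientations are given as a 3x3 rotation matrix whose columns are the frame's x, y, z axes.
In Python, from bench import manip, imaging gives the robot as it stands. The module is installed in compiled form; this text tells all that it offers.
- The arm moves only by the tool servo_tool, never from a script. Its argument "plan" is a list of rows, each a list of 3 entries, a list of its own where there are three numbers: the shift along the tool's x, y, z in m, then the turn, a rotation vector about the tool's x, y, z in degrees, then the opening, from -1 (shut) to 1 (fully open). In form: [[[tx, ty, tz], [wx, wy, wz], claw], ...]. A call has exactly 8 rows; each row is the pose to reach, as a shift and turn from the pose commanded when the call began, along the tool's axes at that moment; what a row does not reach only later rows make up. A row lasts 1/10 s, in which the tool goes at most 50 mm and 8.59 degrees, less where a joint would pass 70% of its speed; a pose out of reach is approached as far as the arm can. A call with a gripper value outside its range is refused whole. The fingers move at their own pace and stop on an object; "grip_force" is the grip in N (left out, the last holds). Time passes only in rows, so rows that repeat a pose let the fingers close, or fill a call up. It gives the time, the measured TCP pose, the force, the opening and the grip force at its end, in the units of the state.
- manip.sense(): the state, without advancing time (a new reading comes with each control period).
- imaging.get_image(name): name is "scene" or "side" or "wrist"; returns the picture (420x560x3 uint8, red, green, blue); there is no depth.
- imaging.camera_params(name): a dict with "mtx" (3x3 intrinsics, pixels), "world_to_cam" (4x4, takes a point from world to camera coordinates); the wrist camera has in their place "mount" (4x4, takes a point from camera to tool coordinates, whose origin is the TCP and whose axes are the flange's). Camera axes: x right, y down, z forward; pixel columns grow to the right and rows downward; lengths in mm; the calibration is good to about 2 mm. A picture is of the moment at which its call begins: read the wrist's pose just before it. camera_params takes no time and is no camera call.
- manip.close_job(): hands the job in; it is judged then, once.
The state is a dict: "time": time; "joint_positions": joint angles; "joint_velocities": joint speeds; "tau": joint torques, N m; "eef_pos": TCP position; "tcp_rot": TCP orientation; "force": force on the tool from outside, world axes, zero at the start; "ft_torque": the same for the moment, N m; "gripper_width": opening from 0.0 (shut) to 1.0 (fully open); "finger_force": force on a finger pad.
Only numpy, scipy, OpenCV 4.12 (cv2) and the standard library are available. Lean on these libraries where they do the work, as an engineer would, in place of code of your own. Each camera call takes 0.05 s, during which the arm holds its last target. There are 200 camera calls.

## Working session

There is one attempt and no reset: what is moved stays moved. The work goes in short steps, Python scripts to look and compute and a tool call to move; the robot and the scene stay as the last step left them, time stands still between calls to the robot, and variables do not carry over. Pictures are saved under pics/ and viewed, at most 10 in all, crops included, and the job is handed in when it is done.

Besides the shell and the picture viewer there is one more tool, called after "Request:" as a command line: name --argument value ..., lists and objects as JSON in quotes. servo_tool: Moves the arm, as the interface text tells. Its arguments: {"type":"object","properties":{"plan":{"type":"array"},"grip_force":{"type":"number"}},"required":["plan"]}

```bash
mkdir -p pics
python3 - <<'E'
from bench import manip, imaging
import cv2,numpy as np
for n in ("scene","side"):
    im=imaging.get_image(n); cv2.imwrite(f"pics/{n}0.png",cv2.resize(im[:,:,::-1],(800,600),interpolation=cv2.INTER_CUBIC))
    p=imaging.camera_params(n); print(n,p["mtx"].tolist(),np.round(p["world_to_cam"],4).tolist())
print(np.round(imaging.camera_params("wrist")["mount"],3).tolist(), manip.pinch_z); s=manip.sense();print(s)
E
```

```text
scene [[545.8183782296583, 0.0, 276.82558721817514], [0.0, 545.8183782296583, 212.99756252428173], [0.0, 0.0, 1.0]] [[0.7215, 0.6921, 0.02, -381.6862], [0.4703, -0.4687, -0.7477, -69.5683], [-0.5081, 0.5489, -0.6637, 1674.109], [0.0, 0.0, 0.0, 1.0]]
side [[388.9969921656091, 0.0, 275.8333604710868], [0.0, 388.9969921656091, 206.897605485857], [0.0, 0.0, 1.0]] [[0.8857, -0.4639, -0.0184, -425.6555], [-0.2675, -0.4775, -0.8369, 291.1939], [0.3794, 0.7462, -0.547, 772.8382], [0.0, 0.0, 0.0, 1.0]]
[[-0.0, -0.947, -0.322, 82.953], [1.0, 0.0, -0.001, -0.511], [0.001, -0.322, 0.947, -142.82], [0.0, 0.0, 0.0, 1.0]] 18.700000000000003
{'time': 0.1, 'joint_positions': array([ 6.34842146e+01,  1.58438491e+01,  8.62855535e+01, -1.26223361e-04,
        7.79623254e+01, -6.93285943e+00]), 'joint_velocities': array([ 0.01176974, -0.04836055, -0.10250382,  0.03573811,  0.17687622,
        0.03514396]), 'tau': array([ 1.89668674e-03, -4.17698300e+01, -2.46403295e+01, -2.10135472e-04,
        5.81883898e-03, -2.67603262e-06]), 'eef_pos': array([192.52715377, 541.33220039, 230.54447966]), 'tcp_rot': array([[-9.42157461e-01,  3.35169823e-01, -7.12810261e-04],
       [ 3.35170526e-01,  9.42156390e-01, -1.43351642e-03],
       [ 1.91107299e-04, -1.58951118e-03, -9.99998718e-01]]), 'force': array([-0.14014439, -0.90263498, -0.32405597]), 'ft_torque': array([ 0.03011891, -0.0599209 ,  0.00744744]), 'finger_force': 0.0, 'gripper_width': 1.0039666001618874}
```

View pics/scene0.png

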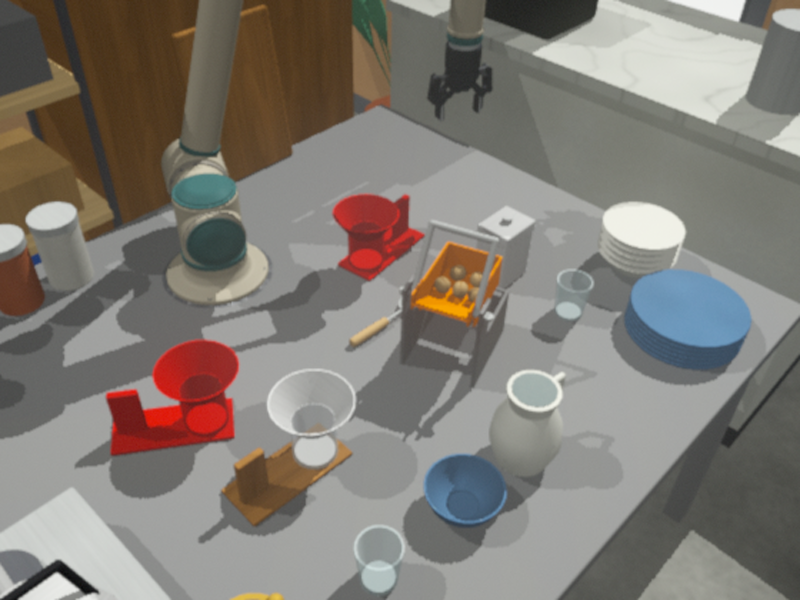

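View pics/side0.png

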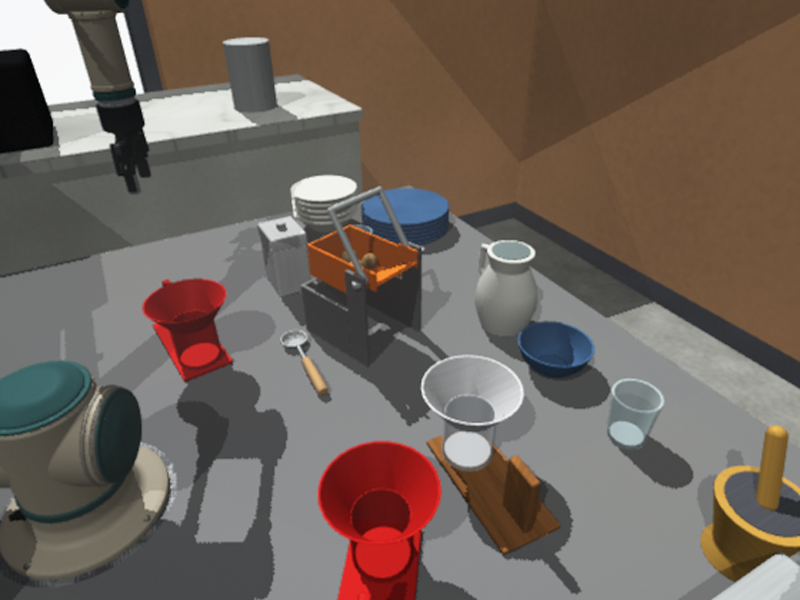

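The scene view shows three possible caddies: a red one at (370,225), a red one at (190,390), and the wooden one with the aluminium funnel at (312,405), its grip at (250,475). The wooden one fits the description. The orange bin is at (458,285) and its bail bar runs from (430,224) to (497,240). I'll check both in a close crop.

Run:
```python
from bench import imaging
import cv2,numpy as np
im=imaging.get_image("scene")[:,:,::-1]
a=cv2.resize(im[250:370,150:255],None,fx=3.8,fy=3.8,interpolation=cv2.INTER_CUBIC)
b=cv2.resize(im[148:268,268:373],None,fx=3.8,fy=3.8,interpolation=cv2.INTER_CUBIC)
cv2.imwrite("pics/c1.png",np.hstack([a,b]))
im=imaging.get_image("side")[:,:,::-1]
a=cv2.resize(im[245:390,285:395],None,fx=3.6,fy=3.6,interpolation=cv2.INTER_CUBIC)
b=cv2.resize(im[120:265,200:310],None,fx=3.6,fy=3.6,interpolation=cv2.INTER_CUBIC)
cv2.imwrite("pics/c2.png",np.hstack([a,b]))
```

```text
(no output)
```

View pics/c1.png

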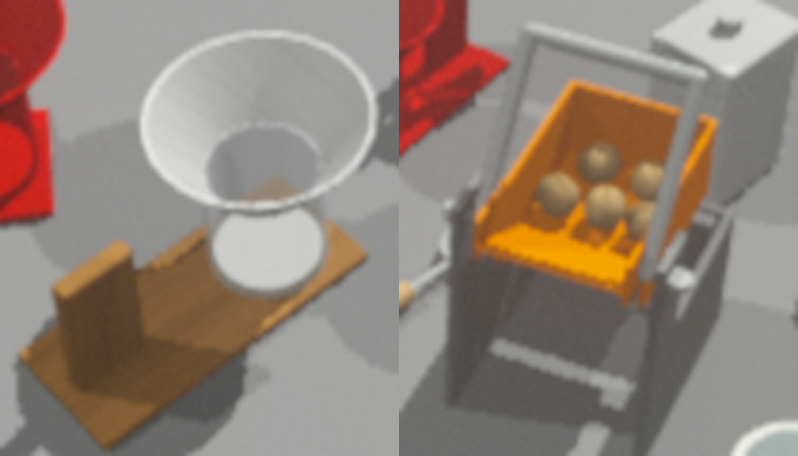

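View pics/c2.png

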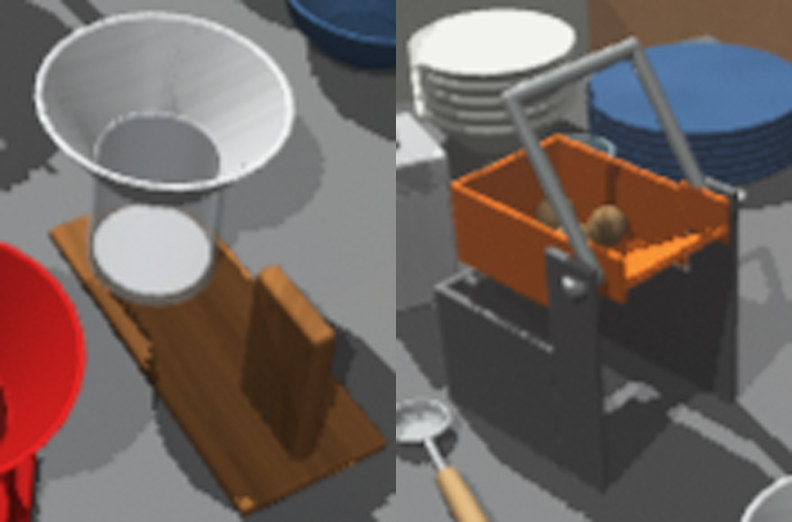

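The crops confirm the wooden caddy. In crop 1 the rim centre is at (259,120) and the grip top at (93,270); the bail bar runs from (525,28) to (704,74). In crop 2 the rim is at (165,100), the grip top at (294,307), and the bar from (510,97) to (633,45). All five nuts look to be in the bin. Next I triangulate.

```bash
cat > h.py <<'E'
import numpy as np
from bench import imaging
from scipy.optimize import least_squares
C={n:imaging.camera_params(n) for n in("scene","side")}
def proj(n,X):
    p=C[n]; X=np.atleast_2d(X); c=X@p["world_to_cam"][:3,:3].T+p["world_to_cam"][:3,3]; q=c@p["mtx"].T; return q[:,:2]/q[:,2:]
def S(n,u,v,z):  # ray at height z
    p=C[n];R=p["world_to_cam"][:3,:3];t=p["world_to_cam"][:3,3]
    d=R.T@np.linalg.inv(p["mtx"])@[u,v,1]; o=-R.T@t; return o+d*(z-o[2])/d[2]
def tri(a,b): return least_squares(lambda X:np.r_[proj("scene",X)[0]-a,proj("side",X)[0]-b],[500,0,100]).x
sa=lambda u,v:np.array([150+u/3.8,250+v/3.8])-.37
sb=lambda u,v:np.array([268+(u-399)/3.8,148+v/3.8])-.37
da=lambda u,v:np.array([285+u/3.6,245+v/3.6])-.36
db=lambda u,v:np.array([200+(u-396)/3.6,120+v/3.6])-.36
E
python3 - <<'E'
from h import *
np.set_printoptions(precision=1,suppress=True)
for nm,a,b,z in [("rim",sa(259,120),da(165,100),135),("grip",sa(93,270),da(294,307),102),("barL",sb(525,28),db(510,97),277),("barR",sb(704,74),db(633,45),277),("boltR",sb(683,277),db(741,195),170),("boltL",None,db(573,285),170),
 ("boardgripL",sa(22,355),None,8),("boardgripend",sa(107,444),db(0,0),4),("boardR",sa(367,258),None,8),("bs near",None,da(245,510),4),("bs right",None,da(383,443),8),("bs left",None,da(50,235),8)]:
    print(nm, tri(a,b) if a is not None and b is not None else "", S("scene",*a,z) if a is not None else "", S("side",*b,z) if b is not None else "")
# others
for nm,u,v,z in [("jugbase",525,455,0),("bowl",465,480,55),("spoontip",350,342,5),("spoonend",400,312,5),("tin",506,222,152),("tumb",378,578,0),("redmouth",366,215,135),("red2mouth",196,370,135),("red2board",110,450,0),("red2boardR",234,430,0)]:
    print(nm,S("scene",u*.7,v*.7,z))
E
```

```text
rim [ 510.8 -177.4  133.2] [ 511.6 -177.6  135. ] [ 509.5 -179.7  135. ]
grip [ 504.9 -300.8   99.5] [ 506.4 -301.3  102. ] [ 503.3 -302.7  102. ]
barL [451.5 157.8 282.3] [446.1 164.3 277. ] [455.4 167.7 277. ]
barR [562.7 203.8 279.4] [559.8 208.2 277. ] [564.6 206.2 277. ]
boltR [611.9 136.5 179.3] [604.7 147.9 170. ] [619.7 147.3 170. ]
boltL   [460.8  94.  170. ]
boardgripL  [ 462.5 -333.     8. ] 
boardgripend [255.6  62.7 132.4] [ 545.1 -334.3    4. ] [ 190.6 1373.6    4. ]
boardR  [ 558.  -136.6    8. ] 
bs near   [ 462.9 -331.6    4. ]
bs right   [ 546.3 -337.1    8. ]
bs left   [ 466.2 -134.1    8. ]
jugbase [764.7  72.4   0. ]
bowl [747.2 -72.1  55. ]
spoontip [359.9  48.5   5. ]
spoonend [368.7 180.2   5. ]
tin [442.8 407.4 152. ]
tumb [ 745.3 -262.7    0. ]
redmouth [210.3 240.5 135. ]
red2mouth [ 327.3 -264.2  135. ]
red2board [ 258.3 -413.8    0. ]
red2boardR [ 371.7 -240.9    0. ]
```

```bash
cat >> h.py <<'E'
def frame(x,y,a,P):
    c,s=np.cos(a),np.sin(a); P=np.array(P,float); return np.c_[x+c*P[:,0]-s*P[:,1],y+s*P[:,0]+c*P[:,1],P[:,2]]
E
python3 - <<'E'
from h import *
np.set_printoptions(precision=1,suppress=True)
# stand: +x at ang; stand y = ang+90. barL (small world x) is stand +y
def r(p):
    x,y,a,h,b=p
    P=frame(x,y,a,[[73,h,277],[73,-h,277],[0,b,170],[0,-b,170]])
    s=proj("scene",P);d=proj("side",P)
    return np.r_[s[0]-sb(525,28),s[1]-sb(704,74),d[0]-db(510,97),d[1]-db(633,45),s[3]-sb(683,277),d[2]-db(573,285),d[3]-db(741,195)]
f=least_squares(r,[534,118,np.radians(111),58,80]);print("stand",f.x,np.degrees(f.x[2]),f.fun)
x,y,a=f.x[:3]; print("pour",frame(x,y,a,[[-65,0,135]]),"barmid",frame(x,y,a,[[73,0,277],[-79,0,274]]))
def r2(p):
    x,y,a=p
    P=frame(x,y,a,[[0,0,135],[-125,0,102],[-160,45,8],[-160,-45,4],[45,-45,8],[-160,45,4],[-160,-45,8],[45,45,8]])
    s=proj("scene",P);d=proj("side",P)
    return np.r_[s[0]-sa(259,120),s[1]-sa(93,270),s[2]-sa(22,355),s[3]-sa(107,444),s[4]-sa(367,258),d[0]-da(165,100),d[1]-da(294,307),d[5]-da(245,510),d[6]-da(383,443),d[7]-da(50,235)]
g=least_squares(r2,[510,-178,1.54]);print("caddy",g.x,np.degrees(g.x[2]),g.fun)
x,y,a=g.x; print("grip130",frame(x,y,a,[[-130,0,80]]))
E
```

```text
stand [533.8 116.    1.9  59.9  81.5] 110.84964873915068 [ 1.4  1.2  0.6  1.2 -0.6  1.  -0.2  0.2  1.   1.6  0.   1.7 -2.8  1.2]
pour [[556.9  55.3 135. ]] barmid [[507.8 184.2 277. ]
 [561.9  42.2 274. ]]
caddy [ 510.6 -176.3    1.5] 87.6250839774995 [ 0.1 -0.6 -0.2 -0.3 -1.4 -0.6 -0.2  2.1  0.9 -1.  -0.5 -1.2  0.4 -1.1
 -0.8  2.2  1.4 -0.2 -0.6 -1.7]
grip130 [[ 505.2 -306.1   80. ]]
```

Request:
servo_tool --plan '[[[-0.029,-0.035,0],[0,0,8],1],[[-0.058,-0.069,0],[0,0,16],1],[[-0.086,-0.104,0],[0,0,24],1],[[-0.115,-0.138,0],[0,0,32],1],[[-0.144,-0.173,0],[0,0,40],1],[[-0.173,-0.207,0],[0,0,48],1],[[-0.201,-0.242,0],[0,0,56],1],[[-0.23,-0.276,0],[0,0,64],1]]'

```text
time: 1.0
eef_pos: [316.9, 202.9, 231.4]
tcp_rot: [[-0.107, 0.994, 0.001], [0.994, 0.107, 0.0], [0.0, 0.001, -1.0]]
force: [-0.2, -0.1, -0.2]
gripper_width: 1.002
finger_force: 0.0
```

```bash
cat > s.py <<'E'
import sys,numpy as np
from bench import manip
s=manip.sense();p=s["eef_pos"];R=s["tcp_rot"];th=np.degrees(np.arctan2(R[1,1],R[0,1]))
print("t",round(s["time"],2),"pos",p.round(1),"yaw",round(th,2),"F",s["force"].round(1),"w",round(s["gripper_width"],3),"ff",round(s["finger_force"],1),"j",s["joint_positions"].round(0),"tilt",R[:2,2].round(4))
if len(sys.argv)>1:
    x,y,z,w=map(float,sys.argv[1:5]); d=np.array([x,y,z])-p; t=np.radians(th);c,n=np.cos(t),np.sin(t)
    print("shift m",(np.array([-n*d[0]+c*d[1],c*d[0]+n*d[1],-d[2]])/1000).round(4),"turn z",round(-(w-th),1),"dist",np.linalg.norm(d).round(0))
E
python3 s.py 505 -306 180 -2.4
```

```text
t 1.0 pos [316.9 202.9 231.4] yaw 6.12 F [-0.2 -0.1 -0.2] w 1.002 ff 0.0 j [ 22.  -2. 107.  -0.  75.  16.] tilt [0.0005 0.0002]
shift m [-0.5261  0.1327  0.0514] turn z 8.5 dist 545.0
```

Request:
servo_tool --plan '[[[-0.044,0.011,0],[0,0,4],1],[[-0.088,0.022,0],[0,0,8.5],1],[[-0.132,0.033,0],[0,0,8.5],1],[[-0.176,0.044,0],[0,0,8.5],1],[[-0.22,0.055,0],[0,0,8.5],1],[[-0.264,0.066,0],[0,0,8.5],1],[[-0.308,0.077,0],[0,0,8.5],1],[[-0.35,0.088,0],[0,0,8.5],1]]'

```text
time: 1.8
eef_pos: [443.7, -135.4, 231.3]
tcp_rot: [[0.037, 0.999, 0.0], [0.999, -0.037, 0.0], [0.0, 0.0, -1.0]]
force: [-0.5, -0.5, 0.3]
gripper_width: 1.0
finger_force: 0.0
```

```bash
python3 s.py 505 -306 170 -2.4
```

```text
t 1.8 pos [ 443.7 -135.4  231.3] yaw -2.14 F [-0.5 -0.5  0.3] w 1.0 ff 0.0 j [-26.   6.  99.   0.  75. -23.] tilt [0.0003 0.0001]
shift m [-0.1682  0.0676  0.0613] turn z 0.3 dist 191.0
```

Request:
servo_tool --plan '[[[-0.042,0.017,0],[0,0,0.3],1],[[-0.084,0.034,0],[0,0,0.3],1],[[-0.126,0.051,0.01],[0,0,0.3],1],[[-0.15,0.062,0.03],[0,0,0.3],1],[[-0.168,0.068,0.05],[0,0,0.3],1],[[-0.168,0.068,0.061],[0,0,0.3],1],[[-0.168,0.068,0.061],[0,0,0.3],1],[[-0.168,0.068,0.061],[0,0,0.3],1]]'

```text
time: 2.6
eef_pos: [505.1, -302.6, 170.6]
tcp_rot: [[0.041, 0.999, -0.0], [0.999, -0.041, 0.001], [0.001, -0.0, -1.0]]
force: [-0.2, 0.5, 0.3]
gripper_width: 0.997
finger_force: 0.0
```

```bash
python3 s.py 505 -306 66 -2.4
python3 - <<'E'
from bench import manip,imaging
import cv2,numpy as np
s=manip.sense(); im=imaging.get_image("wrist"); p=imaging.camera_params("wrist")
T=np.eye(4);T[:3,:3]=s["tcp_rot"];T[:3,3]=s["eef_pos"];W=np.linalg.inv(T@p["mount"])
def pr(X): c=W[:3,:3]@X+W[:3,3]; q=p["mtx"]@c; return q[:2]/q[2]
im=im[:,:,::-1].copy()
a=np.radians(87.6);o=np.array([510.6,-176.3])
for P in [(-150,7),(-150,-7),(-100,-7),(-100,7)]:
    X=np.r_[o+[np.cos(a)*P[0]-np.sin(a)*P[1],np.sin(a)*P[0]+np.cos(a)*P[1]],102]
    u=pr(X);print(u.round(0)); cv2.circle(im,tuple(int(v) for v in u.round()),2,(255,0,255),-1)
cv2.imwrite("pics/w1.png",im)
E
```

```text
t 2.6 pos [ 505.1 -302.6  170.6] yaw -2.35 F [-0.2  0.5  0.3] w 0.997 ff 0.0 j [-38.  19.  90.   0.  71. -35.] tilt [-0.0003  0.0008]
shift m [-3.400e-03  1.000e-04  1.046e-01] turn z 0.0 dist 105.0
[267. 262.]
[288. 262.]
[289. 189.]
[266. 189.]
```

View pics/w1.png

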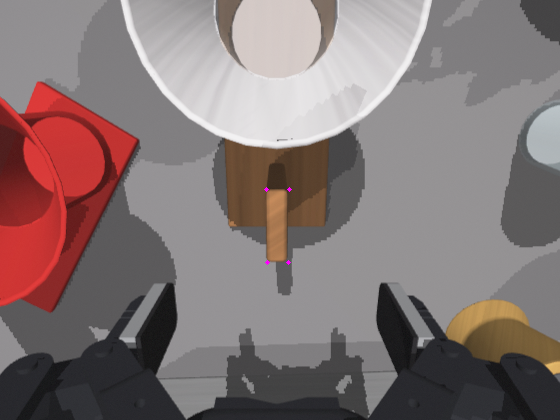

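The predicted grip corners (266–289, 189–262) lie on the wooden grip to within 1 px, so I can descend.

Request:
servo_tool --plan '[[[-0.003,0,0.02],[0,0,0],1],[[-0.003,0,0.042],[0,0,0],1],[[-0.003,0,0.064],[0,0,0],1],[[-0.003,0,0.084],[0,0,0],1],[[-0.003,0,0.096],[0,0,0],1],[[-0.003,0,0.102],[0,0,0],1],[[-0.003,0,0.104],[0,0,0],1],[[-0.003,0,0.104],[0,0,0],0]]'

```text
time: 3.45
eef_pos: [505.7, -306.8, 67.0]
tcp_rot: [[0.041, 0.999, 0.001], [0.999, -0.041, -0.001], [-0.001, 0.001, -1.0]]
force: [0.5, 0.1, -0.4]
gripper_width: 0.859
finger_force: 0.0
```

Request:
servo_tool --plan '[[[0,0,0],[0,0,0],-0.5],[[0,0,0],[0,0,0],-1],[[0,0,0],[0,0,0],-1],[[0,0,0],[0,0,0],-1],[[0,0,0],[0,0,0],-1],[[0,0,0],[0,0,0],-1],[[0,0,0],[0,0,0],-1],[[0,0,0],[0,0,0],-1]]' --grip_force 40

```text
time: 4.25
eef_pos: [505.1, -306.8, 66.6]
tcp_rot: [[0.041, 0.999, -0.0], [0.999, -0.041, -0.0], [-0.0, -0.0, -1.0]]
force: [-1.9, -0.5, 4.8]
gripper_width: 0.157
finger_force: 41.1
```

```bash
python3 s.py
python3 - <<'E'
import numpy as np
P=np.array([556.9,55.3]);a=np.radians(110.85);d=np.array([np.cos(a),np.sin(a)])
print("final grip",P-130*d,"pre(70 back)",P-200*d,"yaw",20.85)
E
```

```text
t 4.25 pos [ 505.1 -306.8   66.6] yaw -2.37 F [-1.9 -0.5  4.8] w 0.157 ff 41.1 j [-38.  25.  98.  -0.  57. -36.] tilt [-0.0001 -0.0002]
final grip [603.16994013 -66.18700606] pre(70 back) [ 628.08452328 -131.60308624] yaw 20.85
```

Request:
servo_tool --plan '[[[0.004,0.003,0],[0,0,-0.5],-1],[[0.014,0.009,0],[0,0,-1.7],-1],[[0.027,0.017,0],[0,0,-3.3],-1],[[0.04,0.026,0],[0,0,-5],-1],[[0.053,0.034,0],[0,0,-6.7],-1],[[0.066,0.042,0],[0,0,-8.3],-1],[[0.079,0.051,0],[0,0,-10],-1],[[0.09,0.058,0],[0,0,-11.6],-1]]'

```text
time: 5.05
eef_pos: [567.8, -219.8, 66.6]
tcp_rot: [[-0.163, 0.987, 0.001], [0.987, 0.163, -0.002], [-0.003, 0.001, -1.0]]
force: [-1.9, -4.9, 3.8]
gripper_width: 0.158
finger_force: 41.3
```

```bash
python3 s.py 628.1 -132 66.6 20.85
```

```text
t 5.05 pos [ 567.8 -219.8   66.6] yaw 9.36 F [-1.9 -4.9  3.8] w 0.158 ff 41.3 j [-28.  26.  95.  -0.  58. -37.] tilt [ 0.0009 -0.0024]
shift m [0.0768 0.0737 0.    ] turn z -11.5 dist 106.0
```

Request:
servo_tool --plan '[[[0.011,0.011,0],[0,0,-1.7],-1],[[0.022,0.021,0],[0,0,-3.3],-1],[[0.033,0.032,0],[0,0,-5],-1],[[0.044,0.042,0],[0,0,-6.7],-1],[[0.055,0.053,0],[0,0,-8.3],-1],[[0.066,0.063,0],[0,0,-10],-1],[[0.074,0.071,0],[0,0,-11.2],-1],[[0.077,0.073,0],[0,0,-11.5],-1]]'

```text
time: 5.85
eef_pos: [627.5, -131.6, 66.6]
tcp_rot: [[-0.356, 0.934, 0.001], [0.934, 0.356, -0.002], [-0.002, 0.0, -1.0]]
force: [-2.1, -7.4, 5.1]
gripper_width: 0.162
finger_force: 41.7
```

```bash
python3 s.py 602.9 -66.8 66.6 20.85
python3 - <<'E'
from h import *
import cv2
im=imaging.get_image("scene")[:,:,::-1].copy()
x,y,a=533.8,116.,1.9347
P=proj("scene",frame(x,y,a,[[-65,0,135],[73,0,277],[-20,50,170],[-20,-50,170]]))
for u in P: cv2.circle(im,tuple(int(v) for v in u.round()),1,(255,0,255),-1)
i2=imaging.get_image("side")[:,:,::-1].copy()
for u in proj("side",frame(x,y,a,[[-65,0,135],[73,0,277],[-20,50,170],[-20,-50,170]])): cv2.circle(i2,tuple(int(v) for v in u.round()),1,(255,0,255),-1)
cv2.imwrite("pics/m1.png",np.hstack([cv2.resize(im[140:340,210:410],(400,400),interpolation=cv2.INTER_CUBIC),cv2.resize(i2[110:310,200:400],(400,400),interpolation=cv2.INTER_CUBIC)]))
E
```

```text
t 5.85 pos [ 627.5 -131.6   66.6] yaw 20.86 F [-2.1 -7.4  5.1] w 0.162 ff 41.7 j [-18.  28.  91.  -0.  60. -39.] tilt [ 0.0009 -0.002 ]
shift m [0.0693 0.     0.    ] turn z 0.0 dist 69.0
```

View pics/m1.png

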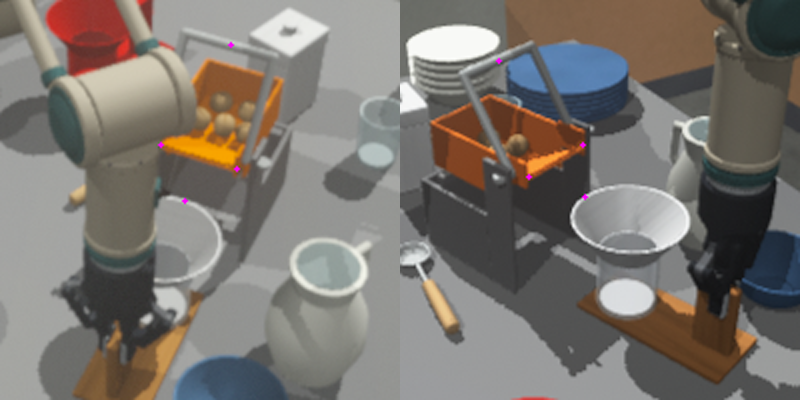

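The projected lip marks sit on the orange lip, so the stand pose is good. The caddy is lined up in front of it and clear of the jug and bowl. Next is the final straight slide.

Request:
servo_tool --plan '[[[0.006,0,0],[0,0,0],-1],[[0.016,0,0],[0,0,0],-1],[[0.027,0,0],[0,0,0],-1],[[0.038,0,0],[0,0,0],-1],[[0.049,0,0],[0,0,0],-1],[[0.059,0,0],[0,0,0],-1],[[0.066,0,0],[0,0,0],-1],[[0.069,0,0],[0,0,0],-1]]'

```text
time: 6.75
eef_pos: [602.7, -66.8, 66.6]
tcp_rot: [[-0.354, 0.935, 0.002], [0.935, 0.354, -0.0], [-0.001, 0.001, -1.0]]
force: [1.7, -2.6, 1.0]
gripper_width: 0.157
finger_force: 40.9
```

```bash
python3 s.py 602.9 -66.8 66.6 20.85
python3 - <<'E'
from h import *
import cv2
x,y,a=533.8,116.,1.9347
t=np.linspace(0,2*np.pi,40)
Q=[[-65+70*np.cos(k),70*np.sin(k),135] for k in t]
o=[]
for n,(r,c) in {"scene":(180,220),"side":(130,220)}.items():
    im=imaging.get_image(n)[:,:,::-1].copy()
    im=cv2.resize(im[r:r+140,c:c+140],(400,400),interpolation=cv2.INTER_CUBIC)
    for u in proj(n,frame(x,y,a,Q)): cv2.circle(im,tuple(int(v) for v in (u-[c,r])*400/140),1,(255,0,255),-1)
    o.append(im)
cv2.imwrite("pics/m2.png",np.hstack(o))
E
```

```text
t 6.75 pos [602.7 -66.8  66.6] yaw 20.72 F [ 1.7 -2.6  1. ] w 0.157 ff 40.9 j [-13.  26.  96.  -0.  58. -34.] tilt [ 0.0017 -0.0004]
shift m [-0.      0.0002 -0.    ] turn z -0.1 dist 0.0
```

View pics/m2.png

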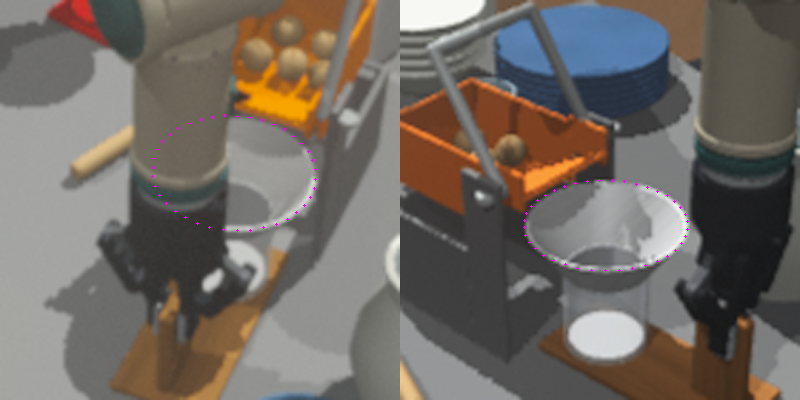

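The actual rim coincides with the target circle in both views. Release and rise.

Request:
servo_tool --plan '[[[0,0,0],[0,0,0],0],[[0,0,0],[0,0,0],0],[[0,0,0],[0,0,0],0],[[0,0,0],[0,0,0],0],[[0,0,-0.015],[0,0,0],0],[[0,0,-0.05],[0,0,0],0],[[0,0,-0.095],[0,0,0],0],[[0,0,-0.14],[0,0,0],0]]'

```text
time: 7.65
eef_pos: [601.5, -66.7, 207.0]
tcp_rot: [[-0.354, 0.935, -0.002], [0.935, 0.354, 0.001], [0.002, -0.002, -1.0]]
force: [1.2, -0.5, -0.5]
gripper_width: 0.495
finger_force: 0.0
```

Request:
servo_tool --plan '[[[0,0,-0.045],[0,0,8],0],[[0,0,-0.09],[0,0,16],0],[[0,0,-0.135],[0,0,24],0],[[0,0,-0.16],[0,0,32],0],[[0,0,-0.16],[0,0,40],0],[[0,0,-0.16],[0,0,48],0],[[0,0,-0.16],[0,0,56],-0.3],[[0,0,-0.16],[0,0,64],-0.3]]'

```text
time: 8.45
eef_pos: [601.9, -66.7, 366.0]
tcp_rot: [[0.69, 0.724, -0.001], [0.724, -0.69, 0.001], [-0.0, -0.001, -1.0]]
force: [0.4, -0.1, 1.0]
gripper_width: 0.352
finger_force: 0.0
```

```bash
python3 s.py 507.8 184.2 350 -69.15
```

```text
t 8.45 pos [601.9 -66.7 366. ] yaw -43.61 F [ 0.4 -0.1  1. ] w 0.352 ff 0.0 j [-13.  16.  67.   0.  97.  31.] tilt [-0.0008  0.0007]
shift m [ 0.1168 -0.2412  0.016 ] turn z 25.5 dist 268.0
```

Request:
servo_tool --plan '[[[0.019,-0.04,0],[0,0,6],-0.3],[[0.038,-0.08,0],[0,0,12],-0.3],[[0.057,-0.12,0],[0,0,18],-0.3],[[0.076,-0.16,0],[0,0,24],-0.3],[[0.096,-0.2,0],[0,0,25.5],-0.3],[[0.112,-0.23,0.01],[0,0,25.5],-0.3],[[0.117,-0.241,0.016],[0,0,25.5],-0.3],[[0.117,-0.241,0.016],[0,0,25.5],-0.3]]'

```text
time: 9.25
eef_pos: [505.7, 184.5, 349.3]
tcp_rot: [[0.931, 0.365, -0.002], [0.365, -0.931, -0.0], [-0.002, -0.0, -1.0]]
force: [0.9, -0.7, 0.2]
gripper_width: 0.351
finger_force: 0.0
```

```bash
python3 s.py 507.8 184.2 253 -69.15
python3 - <<'E'
from bench import manip,imaging
import cv2,numpy as np
s=manip.sense(); im=imaging.get_image("wrist")[:,:,::-1].copy(); p=imaging.camera_params("wrist")
T=np.eye(4);T[:3,:3]=s["tcp_rot"];T[:3,3]=s["eef_pos"];W=np.linalg.inv(T@p["mount"])
a=1.9347
for yy in (-58,0,58):
    X=np.array([533.8+73*np.cos(a)-yy*np.sin(a),116+73*np.sin(a)+yy*np.cos(a),277]); c=W[:3,:3]@X+W[:3,3]; q=p["mtx"]@c; u=q[:2]/q[2]; print(u.round()); cv2.circle(im,tuple(int(v) for v in u.round()),3,(255,0,255),-1)
cv2.imwrite("pics/w2.png",im)
E
```

```text
t 9.25 pos [505.7 184.5 349.3] yaw -68.62 F [ 0.9 -0.7  0.2] w 0.351 ff 0.0 j [13. 10. 77.  0. 93. 81.] tilt [-0.0023 -0.0005]
shift m [0.0018 0.001  0.0963] turn z 0.5 dist 96.0
[278. 134.]
[277. 224.]
[276. 302.]
```

View pics/w2.png

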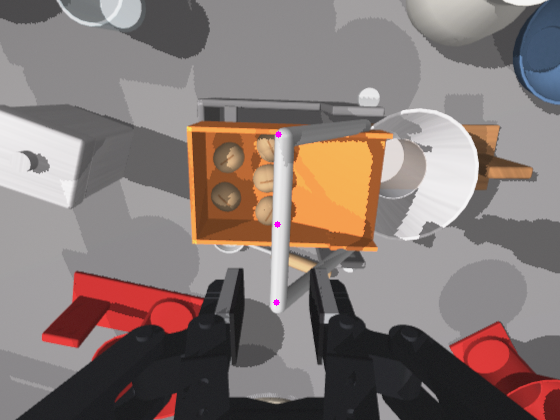

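The bar (column ~281) is centred between the fingers and five nuts are visible in the bin. I lower the fingers over the bar.

Request:
servo_tool --plan '[[[0.001,0.002,0.015],[0,0,0.5],-0.3],[[0.001,0.002,0.035],[0,0,0.5],-0.3],[[0.001,0.002,0.055],[0,0,0.5],-0.3],[[0.001,0.002,0.075],[0,0,0.5],-0.3],[[0.001,0.002,0.088],[0,0,0.5],-0.3],[[0.001,0.002,0.094],[0,0,0.5],-0.3],[[0.001,0.002,0.096],[0,0,0.5],-0.3],[[0.001,0.002,0.096],[0,0,0.5],-0.3]]'

```text
time: 10.1
eef_pos: [509.4, 181.2, 254.7]
tcp_rot: [[0.936, 0.353, 0.001], [0.353, -0.936, -0.0], [0.001, 0.0, -1.0]]
force: [0.3, -0.4, 0.1]
gripper_width: 0.35
finger_force: 0.0
```

```bash
python3 s.py
python3 - <<'E'
import numpy as np
# bar stand x,z vs tilt; tool +y = stand -x
for t in np.arange(0,1.26,.1):
    p=np.arctan2(107,73)+t; print(round(t,2),(73-129.5*np.cos(p)).round(1),(129.5*np.sin(p)-107).round(1))
E
```

```text
t 10.1 pos [509.4 181.2 254.7] yaw -69.35 F [ 0.3 -0.4  0.1] w 0.35 ff 0.0 j [12. 12. 88. -0. 80. 82.] tilt [ 0.0008 -0.    ]
0.0 0.0 -0.0
0.1 11.1 6.7
0.2 22.7 12.3
0.3 34.9 16.8
0.4 47.4 20.0
0.5 60.2 21.9
0.6 73.2 22.5
0.7 86.1 21.8
0.8 98.9 19.9
0.9 111.4 16.7
1.0 123.6 12.2
1.1 135.2 6.6
1.2 146.3 -0.2
```

Request:
servo_tool --plan '[[[0,0.008,0],[0,0,0],-0.3],[[0,0.015,-0.003],[0,0,0],-0.3],[[0,0.023,-0.008],[0,0,0],-0.3],[[0,0.031,-0.012],[0,0,0],-0.3],[[0,0.039,-0.016],[0,0,0],-0.3],[[0,0.047,-0.018],[0,0,0],-0.3],[[0,0.055,-0.02],[0,0,0],-0.3],[[0,0.063,-0.021],[0,0,0],-0.3]]'

```text
time: 10.9
eef_pos: [530.4, 124.8, 277.2]
tcp_rot: [[0.935, 0.354, 0.0], [0.354, -0.935, 0.005], [0.002, -0.005, -1.0]]
force: [-2.5, 6.1, 4.6]
gripper_width: 0.354
finger_force: 3.2
```

```bash
python3 s.py
```

```text
t 10.9 pos [530.4 124.8 277.2] yaw -69.25 F [-2.5  6.1  4.6] w 0.354 ff 3.2 j [ 6. 12. 85.  0. 83. 75.] tilt [0.0004 0.0053]
```

Request:
servo_tool --plan '[[[0,0.004,-0.001],[0,0,0],-0.3],[[0,0.008,-0.001],[0,0,0],-0.3],[[0,0.012,-0.001],[0,0,0],-0.3],[[0,0.016,-0.001],[0,0,0],-0.3],[[0,0.02,-0.001],[0,0,0],-0.3],[[0,0.024,0],[0,0,0],-0.3],[[0,0.028,0],[0,0,0],-0.3],[[0,0.032,0],[0,0,0],-0.3]]'

```text
time: 11.7
eef_pos: [542.0, 94.4, 276.7]
tcp_rot: [[0.935, 0.354, 0.001], [0.354, -0.935, 0.004], [0.002, -0.003, -1.0]]
force: [-2.5, 4.1, 2.0]
gripper_width: 0.35
finger_force: 2.5
```

Request:
servo_tool --plan '[[[0,0.003,0],[0,0,0],-0.3],[[0,0.007,0.001],[0,0,0],-0.3],[[0,0.01,0.001],[0,0,0],-0.3],[[0,0.014,0.002],[0,0,0],-0.3],[[0,0.018,0.003],[0,0,0],-0.3],[[0,0.022,0.004],[0,0,0],-0.3],[[0,0.026,0.006],[0,0,0],-0.3],[[0,0.03,0.007],[0,0,0],-0.3]]'

```text
time: 12.5
eef_pos: [553.0, 64.7, 268.0]
tcp_rot: [[0.935, 0.354, -0.0], [0.354, -0.935, 0.0], [-0.0, -0.0, -1.0]]
force: [-1.7, 3.8, 1.5]
gripper_width: 0.349
finger_force: 2.3
```

Request:
servo_tool --plan '[[[0,0.005,0.002],[0,0,0],-0.3],[[0,0.01,0.004],[0,0,0],-0.3],[[0,0.015,0.006],[0,0,0],-0.3],[[0,0.02,0.009],[0,0,0],-0.3],[[0,0.025,0.011],[0,0,0],-0.3],[[0,0.03,0.014],[0,0,0],-0.3],[[0,0.033,0.016],[0,0,0],-0.3],[[0,0.033,0.016],[0,0,0],-0.3]]'

```text
time: 13.3
eef_pos: [564.4, 33.4, 251.4]
tcp_rot: [[0.935, 0.353, -0.001], [0.353, -0.935, -0.001], [-0.002, 0.0, -1.0]]
force: [-1.5, 2.3, -1.9]
gripper_width: 0.353
finger_force: 1.3
```

```bash
python3 s.py
python3 - <<'E'
from h import *
import cv2
o=[]
for n,(r,c) in {"scene":(150,210),"side":(110,200)}.items():
    im=imaging.get_image(n)[:,:,::-1]
    o.append(cv2.resize(im[r:r+170,c:c+170],(400,400),interpolation=cv2.INTER_CUBIC))
cv2.imwrite("pics/t1.png",np.hstack(o))
E
```

```text
t 13.3 pos [564.4  33.4 251.4] yaw -69.31 F [-1.5  2.3 -1.9] w 0.353 ff 1.3 j [-4. 14. 85. -0. 80. 66.] tilt [-0.0013 -0.0008]
```

View pics/t1.png

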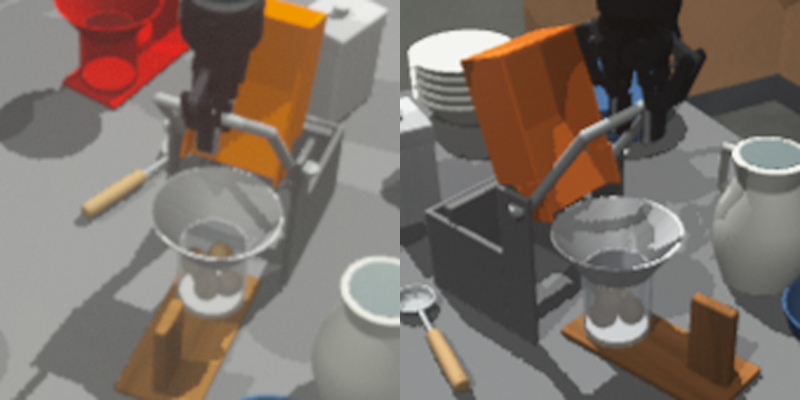

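Nuts are in the jar and the bin looks empty in this view. I tip the last few millimetres, dwell, then close.

Request:
servo_tool --plan '[[[0,0.004,0.003],[0,0,0],-0.3],[[0,0.006,0.003],[0,0,0],-0.3],[[0,0.006,0.003],[0,0,0],-0.3],[[0,0.006,0.003],[0,0,0],-0.3],[[0,0.006,0.003],[0,0,0],-0.3],[[0,0.006,0.003],[0,0,0],-0.3],[[0,0,0],[0,0,0],-0.3],[[0,-0.006,-0.003],[0,0,0],-0.3]]'

```text
time: 14.2
eef_pos: [563.4, 39.0, 255.9]
tcp_rot: [[0.935, 0.354, 0.003], [0.354, -0.935, -0.002], [0.002, 0.003, -1.0]]
force: [0.6, -0.1, 0.9]
gripper_width: 0.349
finger_force: 0.0
```

```bash
python3 s.py
```

```text
t 14.2 pos [563.4  39.  255.9] yaw -69.29 F [ 0.6 -0.1  0.9] w 0.349 ff 0.0 j [-3. 14. 85. -0. 81. 66.] tilt [ 0.0026 -0.0023]
```

Request:
servo_tool --plan '[[[0,-0.01,0],[0,0,0],-0.3],[[0,-0.02,-0.003],[0,0,0],-0.3],[[0,-0.03,-0.008],[0,0,0],-0.3],[[0,-0.04,-0.013],[0,0,0],-0.3],[[0,-0.05,-0.017],[0,0,0],-0.3],[[0,-0.06,-0.019],[0,0,0],-0.3],[[0,-0.07,-0.021],[0,0,0],-0.3],[[0,-0.08,-0.022],[0,0,0],-0.3]]'

```text
time: 15.0
eef_pos: [533.5, 115.7, 277.2]
tcp_rot: [[0.935, 0.354, -0.001], [0.354, -0.935, 0.0], [-0.0, -0.001, -1.0]]
force: [0.5, -0.7, 1.9]
gripper_width: 0.351
finger_force: 0.9
```

Request:
servo_tool --plan '[[[0,-0.01,0],[0,0,0],-0.3],[[0,-0.02,0],[0,0,0],-0.3],[[0,-0.03,0.002],[0,0,0],-0.3],[[0,-0.04,0.004],[0,0,0],-0.3],[[0,-0.05,0.007],[0,0,0],-0.3],[[0,-0.06,0.011],[0,0,0],-0.3],[[0,-0.07,0.016],[0,0,0],-0.3],[[0,-0.076,0.019],[0,0,0],-0.3]]'

```text
time: 15.8
eef_pos: [506.6, 186.6, 257.5]
tcp_rot: [[0.935, 0.354, -0.001], [0.354, -0.935, 0.0], [-0.001, -0.0, -1.0]]
force: [0.5, -0.5, 0.7]
gripper_width: 0.346
finger_force: 0.7
```

```bash
python3 s.py
```

```text
t 15.8 pos [506.6 186.6 257.5] yaw -69.25 F [ 0.5 -0.5  0.7] w 0.346 ff 0.7 j [13. 12. 88.  0. 80. 82.] tilt [-0.0009  0.0002]
```

Request:
servo_tool --plan '[[[0,-0.002,0.001],[0,0,0],-0.3],[[0,-0.004,0.002],[0,0,0],-0.3],[[0,-0.006,0.003],[0,0,0],-0.3],[[0,-0.008,0.003],[0,0,0],-0.3],[[0,-0.009,0.003],[0,0,0],-0.3],[[0,-0.01,0.003],[0,0,0],-0.3],[[0,-0.011,0.003],[0,0,0],-0.3],[[0,-0.012,0.003],[0,0,0],-0.3]]'

```text
time: 16.6
eef_pos: [505.0, 191.0, 254.9]
tcp_rot: [[0.936, 0.352, 0.003], [0.352, -0.936, -0.012], [-0.001, 0.012, -1.0]]
force: [5.5, -14.8, -3.6]
gripper_width: 0.347
finger_force: 8.6
```

```bash
python3 s.py
```

```text
t 16.6 pos [505.  191.  254.9] yaw -69.36 F [  5.5 -14.8  -3.6] w 0.347 ff 8.6 j [14. 12. 88. -1. 80. 83.] tilt [ 0.0032 -0.012 ]
```

Request:
servo_tool --plan '[[[0,0.008,-0.003],[0,0,0],-0.3],[[0,0.012,-0.003],[0,0,0],-0.3],[[0,0.012,-0.003],[0,0,0],-0.3],[[0,0.012,-0.02],[0,0,0],-0.3],[[0,0.012,-0.045],[0,0,0],-0.3],[[0,0.012,-0.075],[0,0,0],-0.3],[[0,0.012,-0.1],[0,0,0],-0.3],[[0,0.012,-0.11],[0,0,0],-0.3]]'

```text
time: 17.4
eef_pos: [507.8, 186.6, 368.1]
tcp_rot: [[0.935, 0.354, 0.004], [0.354, -0.935, 0.002], [0.005, -0.001, -1.0]]
force: [-0.3, 0.5, 0.7]
gripper_width: 0.35
finger_force: 0.0
```

```bash
python3 s.py 622 80 364 -69.2
```

```text
t 17.4 pos [507.8 186.6 368.1] yaw -69.25 F [-0.3  0.5  0.7] w 0.35 ff 0.0 j [13. 10. 75.  0. 95. 82.] tilt [0.0044 0.0022]
shift m [0.069  0.1401 0.0041] turn z -0.0 dist 156.0
```

Request:
servo_tool --plan '[[[0.012,0.025,0],[0,0,0],-0.3],[[0.024,0.05,0],[0,0,0],-0.3],[[0.036,0.075,0],[0,0,0],-0.3],[[0.048,0.1,0],[0,0,0],-0.3],[[0.06,0.125,0],[0,0,0],-0.3],[[0.069,0.14,0],[0,0,0],-0.3],[[0.069,0.14,0],[0,0,0],-0.3],[[0.069,0.14,0],[0,0,0],-0.3]]'

```text
time: 18.2
eef_pos: [620.7, 79.8, 364.7]
tcp_rot: [[0.935, 0.354, -0.002], [0.354, -0.935, 0.001], [-0.001, -0.002, -1.0]]
force: [-0.4, -0.3, -0.3]
gripper_width: 0.347
finger_force: 0.0
```

Run:
```python
from h import *
import cv2
w=imaging.get_image("wrist")[:,:,::-1]
o=[]
for n,(r,c) in {"scene":(140,200),"side":(110,200)}.items():
    im=imaging.get_image(n)[:,:,::-1].copy()
    for u in proj(n,frame(533.8,116.,1.9347,[[73,58,277],[73,-58,277]])): cv2.circle(im,tuple(int(v) for v in u.round()),1,(255,0,255),-1)
    o.append(cv2.resize(im[r:r+190,c:c+190],(300,300),interpolation=cv2.INTER_CUBIC))
w=cv2.resize(w,(500,375)); w=cv2.copyMakeBorder(w,0,225,0,0,cv2.BORDER_CONSTANT)
cv2.imwrite("pics/f1.png",np.hstack([w,np.vstack(o)]))
```

```text
(no output)
```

View pics/f1.png

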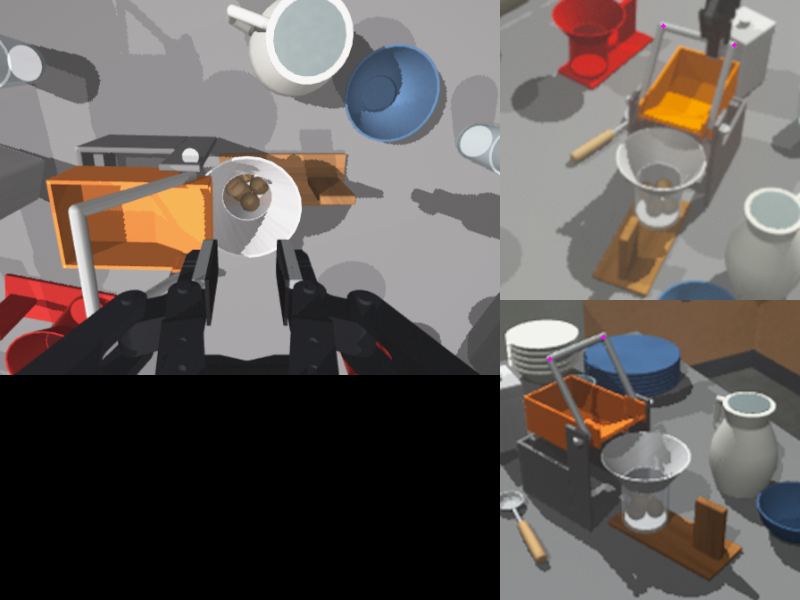

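The bin is empty and closed, with the bar on its closed marks. The nuts are in the jar at wrist pixel (247,190), none are lying outside, and nothing else has moved. I hand in now.

```bash
python3 -c "
from bench import manip
print(manip.close_job())"
```

```text
the job is handed in; nothing more can be done
None
```

The job is handed in at about 18 s of the 72 s allowed: the caddy was slid under the bin's lip, the bin tipped empty and pushed fully closed, and the jar left upright there. I could pick out four or five nuts in the jar, not a sure five, but none were left in the bin or lying outside, and the other kitchen things stand where they were.

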